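# Slide the fence out of the T-slot and square up the blanks with it

## Robot

A 6-joint arm with a two-finger parallel gripper is mounted at the origin on a cart in front of the work surface, level with it; the furniture and walls round the work are solid. World frame = base frame: x ahead of the robot, y to its left, z up, the work surface at z = 0. Lengths are in m, angles in degrees, forces in N, time in s.
With the tool pointing down it reaches from about 0.325 to 0.775 m from the base axis. Payload 5.5 kg.
Tool frame: the origin (TCP) lies at the centre of the arm's flange, where the gripper is bolted on; the fingertips stand 182 mm ahead of it and the grasp point (between the pads) lies 163 mm ahead of it; z points along the fingers, y is the line along which they close (so a half turn about z gives the same grasp; the last joint's range is limited). The gripper opens to 88 mm and grips with 3 to 60 N. Pads are 20 mm wide; open, the fingers measure 115 mm over their backs; the gripper's body (75 mm by 178 mm) begins 61 mm behind the grasp point.
Start: joints at [-68.509, 5.22, 70.514, -0, 104.267, -3.249], TCP at [0.251, -0.545, 0.405] pointing down, gripper open.
Joint ranges: [-164.24, 164.24], [-49.07, 125.15], [9.68, 141.18], [-86.29, 266.29], [3.28, 154.24], [-151.56, 151.56]. Speed limits (degrees/s): [147.25, 147.25, 172.46, 180, 180, 180].

## Interface

Orientations are given as [roll, pitch, yaw] about the fixed x, y, z axes, in that order (R = Rz(yaw) Ry(pitch) Rx(roll)).
In Python, from station import r gives the robot as it stands. The module is installed in compiled form; this text tells all that it offers. Calls block until the motion is done:
- r.reach(position, orientation): joint-space move of the TCP to a pose.
- r.servo_line(position, rotation=None, speed=0.15): straight line of the TCP; rotation=None keeps the orientation; speed is the mean speed in m/s.
- r.move_joints(angles): joint-space move.
- r.let_go() and r.grab(squeeze=None): open the fingers fully, or close them until they stop; squeeze is the grip in N (None keeps the last).
- r.wait(seconds).
- r.inverse_kinematics(position, orientation): joint angles nearest the present ones, or None.
- r.sense(): the state.
- r.snapshot(name): name is "side" or "top" or "wrist"; returns a dict with "frame" (400x640x3 uint8, red, green, blue), "fx", "fy", "cx", "cy" (pixels), "dist_coeffs" ([k1, k2, p1, p2, k3] as OpenCV has them; the pictures are not rectified), "R" (3x3) and "t" (3): a world point X has camera coordinates R X + t. Camera axes: x right, y down, z forward; pixel columns grow to the right and rows downward; lengths in m; the calibration is good to about 2 mm. A picture is of the moment at which its call begins. There is no depth.
A pose or a line that the arm cannot do raises r.IKError and nothing moves.
- r.hand_in(): hands the job in; it is judged then, once.
The state is a dict: "clock": time; "joints": joint angles; "joint_vel": joint speeds; "joint_torque": joint torques, N m; "tcp_pos": TCP position; "orientation": TCP orientation; "contact_force": force on the tool from outside, world axes, zero at the start; "torque": the same for the moment, N m; "opening": finger opening in m; "gripper_force": force on a finger pad.
Only numpy, scipy, OpenCV 4.12 (cv2) and the standard library are available. Lean on these libraries where they do the work, as an engineer would, in place of code of your own. Each camera call takes 0.05 s, during which the arm holds its last target. There are 200 camera calls.

## Task

Slide the fence along the T-slot of the leaning fixture to whichever end of the slot is open and lift it out there. Then, holding the fence upright as a straightedge, push the three round blanks together up against the rail of the squaring plate, and leave the fence standing on the plate by itself, parallel to the rail and close up against the row so that every blank is held between rail and fence. Move the blanks only with the fence, never with the gripper, and do not disturb the sprayer, the torch or the jar.

Things in the scene. Friction and masses are not known exactly. Their poses are not given: they have to be found in the camera images.
- fixture: Steel fixture fixed to the bench: a T-slot plate 84 mm deep (x) and 100 mm long, leaning 30 degrees to its -x side (roughly the robot's left) on a base 96 x 100 mm. Origin: centre of its base at bench height, +z up, +x its high side, +y along the level slot. The leaning plate's normal is (-0.5, 0, 0.866) in this frame. The slot runs from y = -50 to +50 mm; each end carries an end plate. Highest point of the plate about 76 mm up.
- slot_mid (a point): Middle of the slot's length, inside the slot, 45 mm above the fixture's origin, axes as the fixture's. In the slot the fence's origin lies on the line through here along y (within 2 mm of play); its foot is out past the end plate when more than 71 mm along y from here. Slot mouth 14.5 mm wide between lips 5 mm thick, 27 mm below; the plate's face is 11 mm out along the normal.
- open_end: Dark steel end plate 84 x 6 mm with a wide notch (30 mm) that leaves the T-slot open: the fence comes out only past this one. It is on the +y or the -y end of the fixture (nearer to or farther from the robot), which varies. Origin: at bench height, middle of the 6 mm plate, 53 mm from the fixture's origin along the slot.
- closed_end: The same end plate without a notch: it shuts the other end of the slot, flush with the plate's face. Origin as for open_end.
- fence: Loose straight aluminium fence, 130 mm long, about 240 g, in the T-slot by its foot and leaning with the plate. Origin: centre of the foot's underside; y along its length, z up through it (square to the leaning plate at the start), x across. T foot 24 (x) x 30 (y) mm, z 0 to 5; neck 12 mm wide, z 5 to 11; bar 24 mm thick, 130 mm long, z 11 to 31. Alike front and back; stands by itself on its foot.
- fence_grip (a point): Middle of the fence's grip fin, 46 mm above the fence's origin on its z; axes as the fence's. The fin stands on the bar: 12 mm thick (x), 130 mm long (y), from z = 31 to 61 mm of the fence; it is made to be gripped across its 12 mm.
- squaring_plate: Thin ground steel plate fixed to the bench, 155 mm deep and 190 mm wide, its top 5 mm above the bench, with a straight dark rail along its far edge. Origin at bench height; +x towards the rail, +y along it. It reaches from x = -75 to +80 mm. Rail: near face at x = +65 mm, 15 mm thick, 190 mm long, top 19 mm above the bench. The blanks start 40 to 95 mm before the rail, within 45 mm of y = 0.
- sprayer: Bystander: small trigger spray bottle, 62 x 46 x 149 mm, standing left of the work, loose. Origin: centre of its underside.
- torch: Bystander: pocket gas torch, 106 x 72 x 151 mm, standing behind the work, loose. Origin: centre of its underside. (A fixed shelf overhangs the bench here: its front edge is 0.64 m ahead of the robot, its underside 0.52 m above the bench.)
- jar: Bystander: small green screw jar, 54 mm wide and 54 mm high, standing near the front of the bench, loose. Origin: centre of its underside.
- blank0: Plain round steel blank 1, a disc-shaped slug 28 mm in diameter and 20 mm high (60 g), loose, standing on the squaring plate. Origin: centre of its underside. The three blanks are alike.
- blank1: Plain round steel blank 2, a disc-shaped slug 28 mm in diameter and 20 mm high (60 g), loose, standing on the squaring plate. Origin: centre of its underside. The three blanks are alike.
- blank2: Plain round steel blank 3, a disc-shaped slug 28 mm in diameter and 20 mm high (60 g), loose, standing on the squaring plate. Origin: centre of its underside. The three blanks are alike.
Not all that is in view belongs to the job. What is shaped like the blank0 but brown or yellow is not meant.

How it is judged (in metres and radians):
On the way:
1. the fence has been slid along the slot until its foot is out past the open end, still at slot height (x of fence in the frame of slot_mid between -0.015 and 0.015 m and z of fence in the frame of slot_mid between -0.012 and 0.02 m and (y of fence in the frame of slot_mid above 0.072 m or y of fence in the frame of slot_mid below -0.072 m)), for 0.05 s.
At the end, for the whole second after the job is handed in: All three blanks stand upright on the squaring plate within about 2.5 mm of the rail, each opposite the fence's length; the fence stands upright on its foot on the plate, parallel to the rail within about 4.5 degrees, its face within about 9 mm of the row; all at rest (x of blank0 in the frame of squaring_plate between 0.0485 and 0.054 m and y of blank0 in the frame of squaring_plate between -0.088 and 0.088 m and angle between each of blank0, blank1, blank2, fence's own z axis and vertical below 0.08 rad and z of each of blank0, blank1, blank2, fence in the frame of squaring_plate below 0.008 m and y of blank0 in the frame of fence between -0.06 and 0.06 m and linear speed of each of blank0, blank1, blank2, fence below 0.02 m/s and x of blank1 in the frame of squaring_plate between 0.0485 and 0.054 m and y of blank1 in the frame of squaring_plate between -0.088 and 0.088 m and y of blank1 in the frame of fence between -0.06 and 0.06 m and x of blank2 in the frame of squaring_plate between 0.0485 and 0.054 m and y of blank2 in the frame of squaring_plate between -0.088 and 0.088 m and y of blank2 in the frame of fence between -0.06 and 0.06 m and angle between the y axis of fence and the y axis of squaring_plate, either way round below 0.08 rad and x of fence in the frame of squaring_plate between 0.018 and 0.03 m and z of fence in the frame of squaring_plate above 0.003 m); the robot touches nothing.
It fails at once if a blank is touched by the gripper or the arm instead of the fence (contact force between any of blank0, blank1, blank2 and the arm above 0.5 N or contact force between any of blank0, blank1, blank2 and the fingers above 0.5 N).
It fails at once if the sprayer, the torch or the jar is shifted by more than 2 cm or tipped (distance of any of sprayer, torch, jar from where it was at the start of the episode above 0.02 m or angle between any of sprayer, torch, jar's own z axis and vertical above 0.3 rad).
It also fails if it takes over 42 s, if anything falls off the work surface, if the arm or the gripper's body presses on something with over 40 N, if the wrist force passes 120 N, or if a joint passes its speed limit or range.

## Working session

There is one attempt and no reset: what is moved stays moved. The work goes in short steps, each a Python script; the robot and the scene stay as the last script left them, time stands still between calls to the robot, and variables do not carry over. Pictures are saved under pics/ and viewed, at most 10 in all, crops included, and the job is handed in when it is done.

```bash
mkdir -p pics
python3 - <<'E'
from station import r
import cv2,numpy as np,pickle
d={}
for n in("top","side"):
    s=r.snapshot(n);d[n]=s
    cv2.imwrite(f"pics/{n}0.png",s["frame"][:,:,::-1])
    C=-np.array(s["R"]).T@np.array(s["t"]);print(n,C,s["fx"],s["cx"],s["cy"],s["dist_coeffs"])
pickle.dump(d,open("d0.pkl","wb"))
print(r.sense())
E
```

```text
top [0.38399491 0.21486984 1.22749829] 392.6650457114562 321.24136912943163 197.90730680198863 [0.00812204 0.         0.         0.         0.        ]
side [0.22748315 0.85824865 0.6495118 ] 398.9313366934363 322.08787711960383 199.6097060007156 [0.0252396 0.        0.        0.        0.       ]
{'clock': 0.1, 'joints': array([-6.85083758e+01,  5.25951652e+00,  7.05747320e+01,  4.24355591e-04,
        1.04267277e+02, -3.25096801e+00]), 'joint_vel': array([-0.04374197, -0.12711492, -0.19212218,  0.03816125, -0.10031057,
       -0.03163629]), 'joint_torque': array([ 1.90390740e-03, -4.47856987e+01, -4.07569957e+01,  6.99579972e-02,
        2.84191919e-02, -1.06215364e-04]), 'tcp_pos': array([ 0.25112278, -0.54497887,  0.40361457]), 'orientation': array([-1.79898661e+02, -6.16825480e-03,  2.47426910e+01]), 'contact_force': array([-1.00949417, -0.69853281, -0.30814428]), 'torque': array([ 0.04318431, -0.0447839 ,  0.01750646]), 'gripper_force': 0.0, 'opening': 0.0879897282779869}
```

View pics/top0.png

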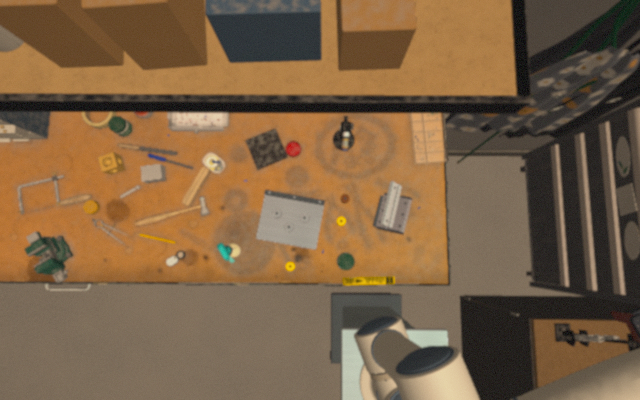

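View pics/side0.png

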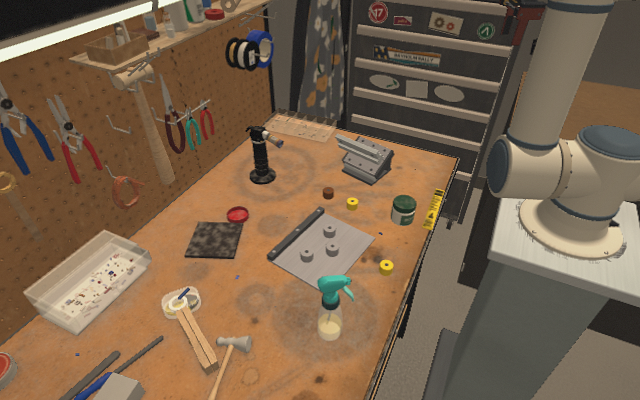

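Candidates in the top picture: three grey discs on the plate at (277,213), (306,217) and (290,227) match the blanks. The yellow discs (341,221) and (290,266) and the brown one (345,198) are decoys. The fixture with the fence is at (393,210), the jar at (346,261), the sprayer at (230,252) and the torch at (344,135). Next, close crops.

```bash
cat > h.py <<'E'
import cv2,numpy as np
def ray(s,uv):
    K=np.array([[s["fx"],0,s["cx"]],[0,s["fy"],s["cy"]],[0,0,1]]);R=np.array(s["R"])
    p=cv2.undistortPoints(np.array([[uv]],float),K,np.array(s["dist_coeffs"],float))[0,0]
    return -R.T@np.array(s["t"]),R.T@np.array([p[0],p[1],1])
def at(s,uv,z):
    C,d=ray(s,uv);return C+d*(z-C[2])/d[2]
def proj(s,X):
    K=np.array([[s["fx"],0,s["cx"]],[0,s["fy"],s["cy"]],[0,0,1]])
    return cv2.projectPoints(np.array(X,float).reshape(-1,1,3),cv2.Rodrigues(np.array(s["R"]))[0],np.array(s["t"],float),K,np.array(s["dist_coeffs"],float))[0][:,0]
E
python3 - <<'E'
import pickle,cv2,numpy as np
from h import *
d=pickle.load(open("d0.pkl","rb"))
def crop(n,x,y,w,h,k):
    return cv2.resize(d[n]["frame"][y:y+h,x:x+w,::-1],(w*k,h*k),interpolation=cv2.INTER_CUBIC)
a=np.hstack([crop("top",365,172,50,37+13,8)[:296],crop("side",330,130,50,37,8)[:296]])
a=np.hstack([crop("top",368,175,50,64,6)[:300,:], crop("side",325,128,80,64,6)[:300]])
b=np.hstack([crop("top",250,183,80,74,4), crop("side",262,200,120,74,4)])[:, :780]
b=np.pad(b,((0,0),(0,max(0,a.shape[1]-b.shape[1])),(0,0)));a=np.pad(a,((0,0),(0,b.shape[1]-a.shape[1])if b.shape[1]>a.shape[1] else (0,0),(0,0)))
cv2.imwrite("pics/crop0.png",np.vstack([a,b]))
t=d["top"]
for n,uv,z in[("fix",(393,210),.05),("b",(277,213),.025),("b",(306,217),.025),("b",(290,227),.025),("rl",(265,192),.019),("rr",(325,201),.019),("bl",(257,239),.005),("br",(317,249),.005),("jar",(346,261),.05),("torch",(344,140),.05),("sprayer",(230,252),.08)]:print(n,at(t,uv,z).round(3))
E
```

```text
fix [0.504 0.008 0.05 ]
b [0.495 0.36  0.025]
b [0.483 0.271 0.025]
b [0.452 0.319 0.025]
rl [0.56  0.4   0.019]
rr [0.534 0.213 0.019]
bl [0.415 0.423 0.005]
br [0.386 0.236 0.005]
jar [0.351 0.149 0.05 ]
torch [0.72  0.156 0.05 ]
sprayer [0.375 0.487 0.08 ]
```

View pics/crop0.png

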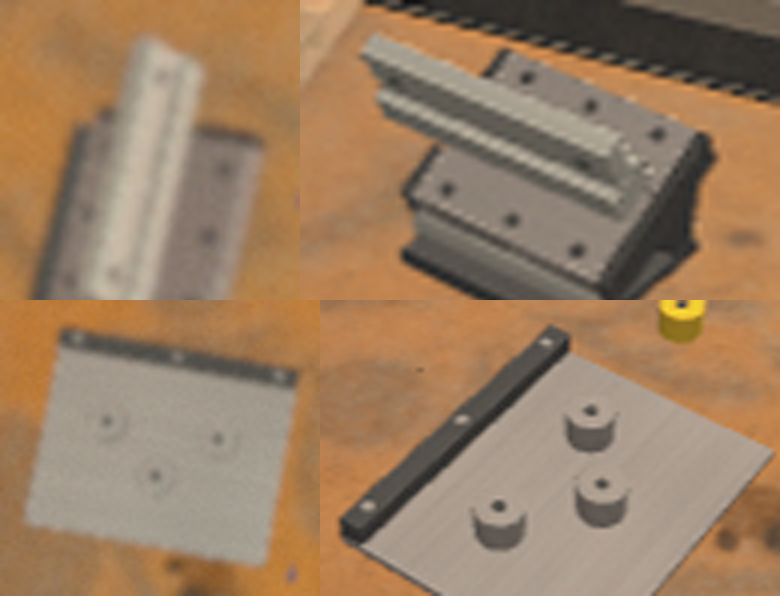

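The side crop shows the fixture leaning toward +y with the fence overhanging its far end. I can't tell from it which end is open, so I'll look with the wrist camera.

```bash
cat >> h.py <<'E'
from scipy.spatial.transform import Rotation as Ro
def rot(z,y):  # tool frame from z axis and y axis -> rpy
    z=np.array(z)/np.linalg.norm(z);y=np.array(y)-np.dot(y,z)*z;y/=np.linalg.norm(y)
    return Ro.from_matrix(np.column_stack([np.cross(y,z),y,z]))
def rpy(Rm): return Rm.as_euler("xyz",degrees=True)
def Rz(a): return Ro.from_euler("z",a,degrees=True).as_matrix()
E
python3 - <<'E'
from h import *; from station import r; import pickle
# fixture yaw: +y_fix ~ +X world rotated -12 => x_fix = yaw -102
F=Rz(-102)
n=F@[-.5,0,.866]; fx=F@[.866,0,.5]
for s in(1,-1):
    o=rpy(rot(-n,s*fx)); g=np.array([.5,.0,.0])+n*.25
    print(s,o,r.inverse_kinematics(g,o))
    o2=rpy(rot([0,0,-1],s*(Rz(-8)@[1,0,0]))); print(" plate opt+",r.inverse_kinematics([.47,.32,.22],o2)); o3=rpy(rot([0,0,-1],-s*(Rz(-8)@[1,0,0]))); print(" plate opt-",r.inverse_kinematics([.47,.32,.22],o3))
s=-1
o=rpy(rot([0,0,-1],F@[-1,0,0]))
print(o,r.inverse_kinematics([.42,0,.38],o))
E
```

```text
1 [ 1.49999272e+02 -1.27222187e-14 -1.20000000e+01] [ 17.22985934   5.79377481  91.44207059 -26.12066228  97.6510595
 119.13272065]
 plate opt+ [ 3.08208985e+01  2.89262836e+00  9.17702451e+01 -2.54444375e-14
  8.53371265e+01  3.88208985e+01]
 plate opt- [ 3.08208985e+01  2.89262836e+00  9.17702451e+01 -2.54444375e-14
  8.53371265e+01 -1.41179101e+02]
-1 [-1.49999272e+02  1.27222187e-14  1.68000000e+02] [ 17.22985934   5.79377481  91.44207059 -26.12066228  97.6510595
 -60.86727935]
 plate opt+ [ 3.08208985e+01  2.89262836e+00  9.17702451e+01 -2.54444375e-14
  8.53371265e+01 -1.41179101e+02]
 plate opt- [ 3.08208985e+01  2.89262836e+00  9.17702451e+01 -2.54444375e-14
  8.53371265e+01  3.88208985e+01]
[-180.    0.  168.] [-4.64331071e+00 -2.31081616e+01  9.84645848e+01 -5.08888749e-14
  1.04643577e+02 -8.26433107e+01]
```

Run:
```python
from h import *; from station import r; import pickle
F=Rz(-102);n=F@[-.5,0,.866]; fx=F@[.866,0,.5]
o=rpy(rot([0,0,-1],F@[1,0,0]))
r.reach([.45,.02,.40],o)
s=r.snapshot("wrist");st=r.sense()
print(st["clock"],st["tcp_pos"],st["orientation"])
T=Ro.from_euler("xyz",st["orientation"],degrees=True).as_matrix()
C=-np.array(s["R"]).T@s["t"];print("cam in tool",T.T@(C-st["tcp_pos"]),"dir",T.T@np.array(s["R"])[2])
print(s["fx"],proj(s,[[.5,0,.05],[.45,.01,.05]]))
pickle.dump(s,open("w1.pkl","wb"));cv2.imwrite("pics/w1.png",s["frame"][:,:,::-1])
```

```text
2.3 [0.45015064 0.01944786 0.39996506] [ 1.79990682e+02  4.17375607e-03 -1.20505877e+01]
cam in tool [0.08165664 0.0007916  0.019225  ] dir [-0.29471154  0.00102514  0.95558572]
327.486283896906 [[325.41132064 127.41296847]
 [325.73243996 177.39558397]]
```

View pics/w1.png

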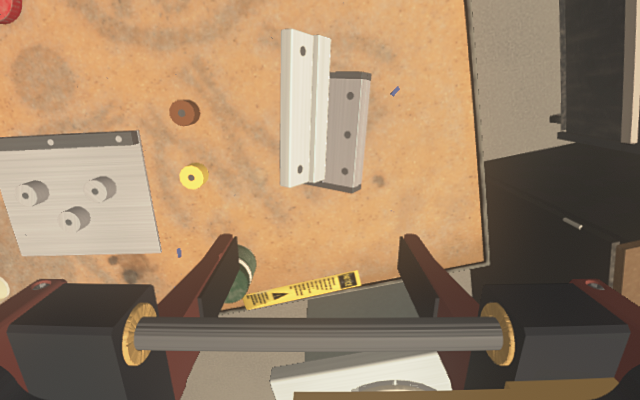

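The picture shows the fixture at about (335,130) with the fence bar covering the slot, so both ends are hidden. I'll look at the near end from the robot's side.

Run:
```python
from h import *; from station import r; import pickle
F=Rz(-102)
best=None
for tilt in(35,30,25,20,15,10,5,0):
    a=np.radians(tilt);z=[np.sin(a),0,-np.cos(a)]
    R=rot(z,[0,1,0]);M=R.as_matrix();b=np.array([.295,0,.956]);b=M@[.295*-1,0,.956]
    for d in(.28,.33,.38):
        C=np.array([.45,.01,.045])-d*b;P=C-M@[.0817,0,.019]
        tip=P+M@[0,0,.182]
        q=r.inverse_kinematics(P,rpy(R)) if tip[2]>.09 else None
        if q is not None: best=(P,rpy(R),tilt,d,b,q,tip);break
    if best:break
print(best)
r.reach(best[0],best[1])
s=r.snapshot("wrist");print(r.sense()["clock"])
u=proj(s,[[.45,.01,.045]])[0];print(u)
pickle.dump(s,open("w2.pkl","wb"));x0=int(np.clip(u[0]-100,0,440));y0=int(np.clip(u[1]-75,0,250))
cv2.imwrite("pics/w2.png",cv2.resize(s["frame"][y0:y0+150,x0:x0+200,::-1],(800,600),interpolation=cv2.INTER_CUBIC));print(x0,y0)
```

```text
(array([0.35110394, 0.01      , 0.31408326]), array([180.,  20., 180.]), 20, 0.28, array([ 0.60418058,  0.        , -0.7974502 ]), array([ -4.6910632 , -46.81553563, 120.98331929,   1.60697787,
        85.89553561, -94.52435841]), array([0.41335161, 0.01      , 0.14305921]))
5.2083
[319.41217183 196.87663058]
219 121
```

View pics/w2.png

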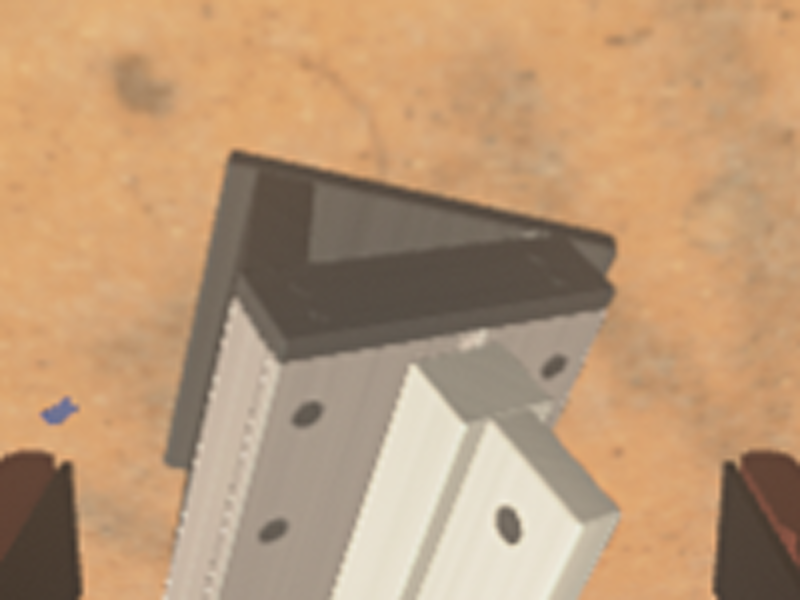

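The near end plate at (450,320) in the crop is unbroken, so it is the closed end and the open one is the far end (+y of the fixture). Next, fit the fixture and fence pose from the corners.

Run:
```python
from h import *; import pickle; from scipy.optimize import least_squares
w1,w2=[pickle.load(open(f"w{i}.pkl","rb")) for i in(1,2)]
L=lambda x,y,z:np.array([.866*x-.5*z,y,45+.5*x+.866*z]) # fence coords at slot mid -> fixture mm
obs=[] # cam, fencecoord, isfence, px
def c(u,v):return(219+u/4,121+v/4)
for X,p in[((6,-65,61),(582,525)),((-6,-65,61),(620,512)),((12,-65,11),(410,365)),((-12,-65,11),(490,345)),((12,-65,31),(470,422))]:obs.append((w2,X,1,c(*p)))
for X,p in[((42,-56,11),(275,340)),((-42,-56,11),(612,287)),((42,-50,11),(287,360))]:obs.append((w2,X,0,c(*p)))
for X,p in[((-6,65,61),(283,28)),((-6,-65,61),(281,187))]:obs.append((w1,X,1,p))
for X,p in[((42,56,11),(371,73)),((42,-56,11),(359,191))]:obs.append((w1,X,0,p))
def f(q):
    o=[]
    for s,X,k,p in obs:
        P=L(X[0],X[1]+k*q[3]*1000,X[2])/1000
        W=Rz(q[2])@P+[q[0],q[1],0];o+=list(proj(s,W)[0]-p)
    return o
q=least_squares(f,[.5,0,-102,.02],x_scale=[.01,.01,5,.01],loss="soft_l1");print(q.x,np.array(f(q.x)).reshape(-1,2).round(1))
```

```text
[ 4.97439104e-01  3.95068701e-03 -1.04901507e+02  1.86011496e-02] [[ -3.7   0.2]
 [ -1.1   0. ]
 [ -0.6  -2.6]
 [  2.7  -1.7]
 [ -3.2  -0.3]
 [  3.3  -0.2]
 [  2.2   0. ]
 [ -1.4   0.7]
 [  0.5   0.1]
 [ -0.5  -1.2]
 [-10.   -2. ]
 [ -8.    2.4]]
```

```bash
cat > fit.py <<'E'
from h import *; import pickle; from scipy.optimize import least_squares
w1,w2=[pickle.load(open(f"w{i}.pkl","rb")) for i in(1,2)]
L=lambda x,y,z:np.array([.866*x-.5*z,y,45+.5*x+.866*z])
obs=[]
def c(u,v):return(219+u/4,121+v/4)
for X,p in[((6,-65,61),(582,525)),((-6,-65,61),(620,512)),((12,-65,11),(410,365)),((-12,-65,11),(490,345)),((12,-65,31),(470,422)),((-12,-65,31),(550,400))]:obs.append((w2,X,1,c(*p)))
for X,p in[((42,-56,11),(275,340)),((-42,-56,11),(612,287)),((42,-50,11),(287,360))]:obs.append((w2,X,0,c(*p)))
for X,p in[((-6,65,61),(283,28)),((-6,-65,61),(281,187))]:obs.append((w1,X,1,p))
for X,p in[((42,56,11),(371,73)),((42,-56,11),(359,191))]:obs.append((w1,X,0,p))
def f(q):
    o=[]
    for s,X,k,p in obs:
        x=X[0] if k else q[4]*1000+np.sign(X[0])*q[5]*1000
        P=L(x,X[1]+k*q[3]*1000,X[2])/1000
        o+=list(proj(s,Rz(q[2])@P+[q[0],q[1],0])[0]-p)
    return o
q=least_squares(f,[.5,0,-102,.02,0,.042],x_scale=[.01,.01,5,.01,.01,.01],loss="soft_l1");print(q.x,np.array(f(q.x)).reshape(-1,2).round(1))
E
python3 fit.py
python3 - <<'E'
from h import *;import pickle
s=pickle.load(open("w1.pkl","rb"));f=s["frame"].copy()
a=cv2.resize(f[15:205,230:400,::-1],(0,0),fx=3,fy=3,interpolation=cv2.INTER_CUBIC);cv2.imwrite("pics/w1c.png",a)
E
```

```text
[ 4.96582050e-01  4.66798788e-03 -1.05195211e+02  1.94897590e-02
  4.17074287e-03  4.22297135e-02] [[-2.8  0.4]
 [-0.2  0.2]
 [ 0.2 -2.6]
 [ 3.5 -1.5]
 [-2.3 -0.2]
 [ 1.4  0.4]
 [-0.6 -0.4]
 [ 0.   0. ]
 [-5.2  0.6]
 [ 0.5 -0. ]
 [-1.3 -1.4]
 [-5.7 -0.6]
 [-4.7  4.4]]
```

View pics/w1c.png

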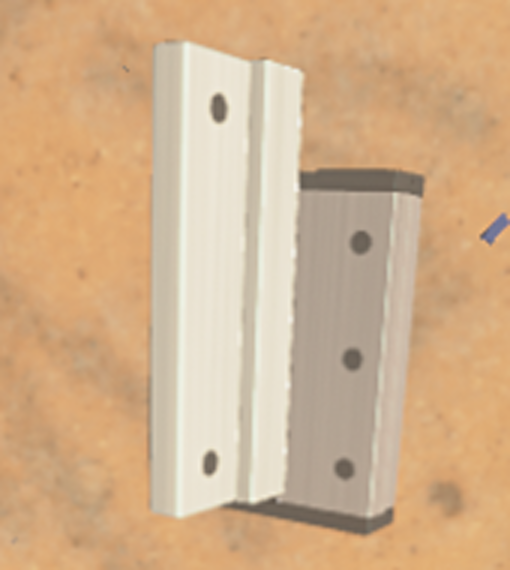

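```bash
python3 - <<'E'
t=open("fit.py").read()
i=t.index("for X,p in[((-6,65,61),(283");j=t.index("def f(q)")
t=t[:i]+'''e=lambda u,v:(230+u/3,15+v/3)
for X,p in[((-6,65,61),(154,42)),((6,65,61),(183,42)),((6,-65,61),(178,517)),((-6,-65,61),(150,512)),((12,65,31),(265,60)),((12,-65,31),(245,503)),((12,65,11),(302,70)),((12,-65,11),(278,498))]:obs.append((w1,X,1,e(*p)))
for X,p in[((42,50,11),(393,192)),((42,-50,11),(368,515))]:obs.append((w1,X,0,e(*p)))
'''+t[j:]
open("fit.py","w").write(t)
E
python3 fit.py
```

```text
[ 4.97043626e-01  5.77912333e-03 -1.04443611e+02  1.92671155e-02
  3.63165650e-03  4.09403648e-02] [[-1.9  0.1]
 [ 0.8 -0.1]
 [ 0.9 -2.5]
 [ 4.2 -1.6]
 [-1.5 -0.2]
 [ 2.2  0.1]
 [ 2.   0. ]
 [-0.  -0.1]
 [-2.6  1. ]
 [-0.7 -0.4]
 [ 2.1 -1.4]
 [ 0.7  1.1]
 [-0.9  0.5]
 [ 0.6 -0.8]
 [ 1.5  0.2]
 [-0.7 -0.1]
 [ 0.6 -2.1]
 [-0.3 -0.2]
 [-0.   1.8]]
```

```bash
cat >> h.py <<'E'
F=Rz(-104.44);M0=np.array([.4970,.0058,.045]);N=F@[-.5,0,.866];FX=F@[.866,0,.5];FY=F@[0,1,0]
OG=rpy(rot(-N,-FX))
def G(s,h=0,g=.054): return M0+FY*s+N*(g+.163+h)
def st(r,m=""):
    q=r.sense();print(m,round(q["clock"],2),q["tcp_pos"].round(4),q["orientation"].round(1),"F",q["contact_force"].round(1),"T",q["torque"].round(2),"op",round(q["opening"],4),"gf",round(q["gripper_force"],1));return q
E
python3 - <<'E'
from h import *; from station import r; import pickle
r.reach(G(.0193,.07),OG);st(r,"pre")
s=r.snapshot("wrist");pickle.dump(s,open("w3.pkl","wb"));f=s["frame"][:,:,::-1].copy()
for X in[(6,-65,61),(-6,-65,61),(6,65,61),(-6,65,61),(12,-65,31),(12,65,31)]:
    p=M0+FY*(.0193+X[1]/1000)+FX*X[0]/1000+N*X[2]/1000
    cv2.circle(f,tuple(int(v) for v in proj(s,p)[0].round()),2,(0,0,255),-1)
cv2.imwrite("pics/w3.png",f)
E
```

```text
pre 6.29 [0.5513 0.1396 0.294 ] [-150.     0.   165.6] F [ 0.  -0.8  0.1] T [ 0.25 -0.18  0.04] op 0.0879 gf 0.0
```

View pics/w3.png

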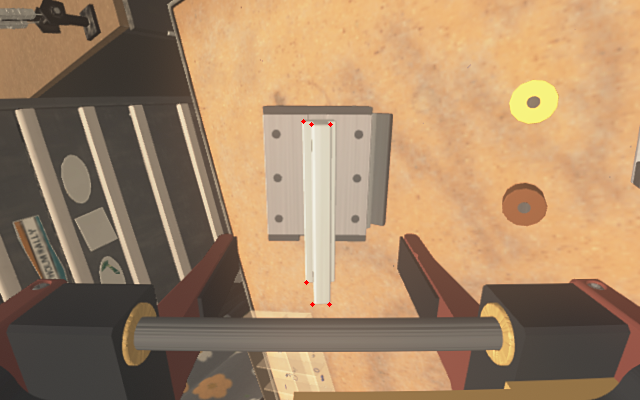

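The overlay lands on the fin to about 1 px, and the far end plate at (318,238) shows the notch. I'll grasp and slide.

Run:
```python
from h import *; from station import r
r.servo_line(G(.0193),speed=.1);st(r,"down")
r.grab(30);st(r,"grab")
for s in(.03,.045,.06,.075,.088):
    r.servo_line(G(s),speed=.06);q=st(r,s)
    if np.linalg.norm(q["contact_force"])>30:print("stop");break
```

```text
down 7.19 [0.5429 0.1061 0.2336] [-1.500e+02  1.000e-01  1.656e+02] F [0.1 0.3 0.6] T [ 0.24 -0.15  0.03] op 0.0878 gf 0.0
grab 8.34 [0.5427 0.106  0.2329] [-150.    -0.   165.6] F [-0.1 -0.8  0.1] T [ 0.12 -0.17 -0.01] op 0.0116 gf 30.0
0.03 8.67 [0.5537 0.1031 0.2329] [-1.500e+02  1.000e-01  1.656e+02] F [ 1.7 -1.5 -0.5] T [ 0.03 -0.39  0.08] op 0.012 gf 30.0
0.045 9.07 [0.5683 0.0994 0.2329] [-1.500e+02  1.000e-01  1.656e+02] F [ 1.1 -1.7 -0.5] T [-0.17 -0.41  0.19] op 0.0119 gf 30.0
0.06 9.47 [0.5828 0.0956 0.2329] [-1.500e+02  1.000e-01  1.656e+02] F [ 1.7 -3.7 -1. ] T [-0.2  -0.37  0.21] op 0.0121 gf 30.0
0.075 9.87 [0.597  0.0923 0.2325] [-150.    -0.   165.6] F [-0.9  0.4 -3.6] T [ 0.54 -0.27  0.02] op 0.0121 gf 30.0
0.088 10.23 [0.6096 0.0888 0.2328] [-150.    -0.   165.5] F [ 0.  -0.1 -1.4] T [ 0.49 -0.25 -0.  ] op 0.0114 gf 30.0
```

Run:
```python
from h import *; from station import r; import pickle
from scipy.optimize import least_squares
s=pickle.load(open("d0.pkl","rb"))["top"]
c=lambda u,v:(250+u/4,183+v/4)
ob=[((80,95,19),c(62,30)),((80,-95,19),c(299,72)),((-75,95,5),c(25,222)),((-75,-95,5),c(266,266))]
f=lambda q:np.concatenate([proj(s,Rz(q[2])@(np.array(X)/1000)+[q[0],q[1],0])[0]-p for X,p in ob])
q=least_squares(f,[.48,.32,-8],x_scale=[.01,.01,5]).x;print("plate",q,f(q).round(1))
P0=np.array([q[0],q[1],0]);RP=Rz(q[2])
for u in[(107,121),(218,139),(154,175)]:print("blank",(RP.T@(at(s,c(*u),.025)-P0)).round(4))
r.servo_line(G(.088,.08),speed=.12);st(r,"lift")
OP=rpy(rot([0,0,-1],RP@[1,0,0]))
T=P0+RP@[-.068,0,0];T[2]=.1+.054+.163
print(T,OP,r.inverse_kinematics(T,OP))
r.reach([.50,.15,.36],OP);st(r)
r.reach(T,OP);st(r)
w=r.snapshot("wrist");pickle.dump(w,open("w4.pkl","wb"));im=w["frame"][:,:,::-1].copy()
for X in[(80,95,19),(80,-95,19),(65,95,19),(65,-95,19),(-75,95,5),(-75,-95,5)]:
    cv2.circle(im,tuple(int(v) for v in proj(w,RP@(np.array(X)/1000)+P0)[0].round()),2,(0,0,255),-1)
cv2.imwrite("pics/w4.png",im);np.save("plate.npy",q)
```

```text
plate [ 0.47243702  0.31911026 -9.74260431] [-0.3 -0.7  0.5 -0.5 -0.1  0.6 -0.1  0.6]
blank [0.0139 0.0447 0.025 ]
blank [ 0.0154 -0.0418  0.025 ]
blank [-0.0204  0.0014  0.025 ]
lift 11.05 [0.6191 0.1276 0.3014] [-1.500e+02 -1.000e-01  1.656e+02] F [ 0.3  0.2 -3.3] T [ 0.5  -0.25 -0.03] op 0.0116 gf 30.0
[0.40541772 0.33061737 0.317     ] [180.           0.          80.25739569] [ 3.54707469e+01 -6.65557702e+00  9.11576996e+01 -2.54444375e-14
  9.54978775e+01  4.52133512e+01]
 12.43 [0.5001 0.1498 0.3594] [-1.80e+02  1.00e-01  8.03e+01] F [-0.  -0.1 -1.9] T [ 0.01 -0.05  0.  ] op 0.0117 gf 30.0
 13.27 [0.406  0.3302 0.3172] [179.9   0.   80.3] F [ 0.   0.4 -3.1] T [-0.02 -0.05  0.01] op 0.0118 gf 30.0
```

View pics/w4.png

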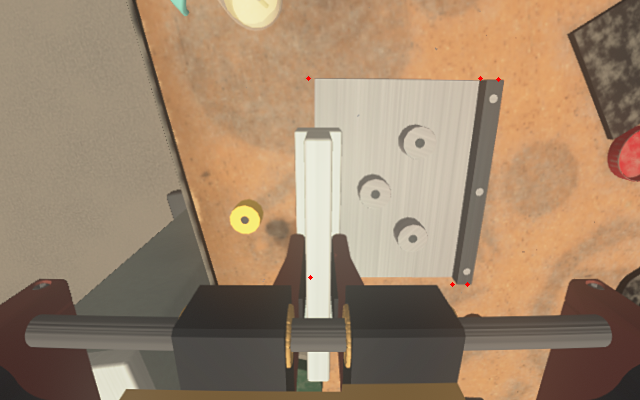

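Run:
```python
from h import *; from station import r; import pickle
from scipy.optimize import least_squares
s=pickle.load(open("w4.pkl","rb"));q0=np.load("plate.npy")
ob=[((80,95,19),(503,80)),((80,-95,19),(472,285)),((-75,95,5),(315,78)),((65,95,5),(480,79)),((65,-95,5),(453,278))]
f=lambda q:np.concatenate([proj(s,Rz(q[2])@(np.array(X)/1000)+[q[0],q[1],0])[0]-p for X,p in ob])
q=least_squares(f,q0,x_scale=[.01,.01,5]).x;print("plate",q,f(q).round(1));np.save("plate.npy",q)
P0=np.array([q[0],q[1],0]);RP=Rz(q[2])
for u in[(420,143),(376,195),(412,239)]:print("blank",(RP.T@(at(s,u,.025)-P0)).round(4))
OP=rpy(rot([0,0,-1],RP@[1,0,0]))
Q=lambda x,z:P0+RP@[x,.003,0]+[0,0,z+.217]
r.servo_line(Q(-.062,.06),rotation=OP,speed=.1)
r.servo_line(Q(-.062,.010),speed=.1);b=st(r)["contact_force"][2]
for z in np.arange(.009,-.002,-.001):
    r.servo_line(Q(-.062,z),speed=.02);d=st(r,round(z,4))["contact_force"][2]-b
    if d>4:break
```

```text
plate [ 0.47778187  0.31763957 -9.87034016] [ 1.8 -0.3  0.4 -0.8 -0.1  0.6 -1.2  1.1 -1.1 -1.2]
blank [0.0127 0.0437 0.025 ]
blank [-0.0217 -0.0016  0.025 ]
blank [ 0.0136 -0.0435  0.025 ]
 14.53 [0.4173 0.3313 0.2274] [180.   -0.   80.1] F [ 0.   1.2 -2.4] T [ 0.01 -0.08 -0.03] op 0.0116 gf 30.0
0.009 14.78 [0.4174 0.3313 0.2267] [180.   -0.   80.1] F [ 0.2 -0.4 -2.4] T [-0.02 -0.05  0.02] op 0.0118 gf 30.0
0.008 15.03 [0.4172 0.3312 0.225 ] [-180.     0.    80.1] F [ 1.   1.1 -2.2] T [-0.07 -0.04  0.02] op 0.0118 gf 30.0
0.007 15.28 [0.4172 0.3312 0.2239] [-180.     0.    80.1] F [-0.9 -0.2 -3.3] T [-0.07 -0.05 -0.01] op 0.0117 gf 30.0
0.006 15.53 [0.4172 0.3312 0.2229] [-180.     0.    80.1] F [-1.3  0.9 -2. ] T [-0.03 -0.06  0.04] op 0.0119 gf 30.0
0.005 15.78 [0.4172 0.3313 0.2227] [180.   -0.   80.1] F [-2.3 -0.6  2.7] T [-0.32  0.25 -0.  ] op 0.0116 gf 30.0
```

Run:
```python
from h import *; from station import r
q=np.load("plate.npy");P0=np.array([q[0],q[1],0]);RP=Rz(q[2])
Q=lambda x,z:P0+RP@[x,.003,0]+[0,0,z+.217]
r.servo_line(Q(-.062,.0065),speed=.02)
for x in(-.03,0,.018):
    r.servo_line(Q(x,.0065),speed=.05);st(r,x)
for x in np.arange(.0195,.034,.0015):
    r.servo_line(Q(x,.0065),speed=.02);f=st(r,round(x,4));fx=f["contact_force"]@RP[:,0];print(round(fx,1))
    if fx<-8:break
```

```text
-0.03 16.82 [0.4488 0.3257 0.2234] [-180.     0.    80.1] F [-0.5  0.3 -2.8] T [-0.02 -0.02 -0.02] op 0.0119 gf 30.0
0 17.57 [0.4785 0.3205 0.2234] [180.    0.   80.1] F [-0.7  0.4 -2.5] T [-0.02 -0.1   0.02] op 0.0118 gf 30.0
0.018 18.08 [0.4964 0.3174 0.2234] [180.    0.   80.1] F [ 0.1  0.  -2.9] T [ 0.03 -0.05  0.03] op 0.0116 gf 30.0
0.0195 18.33 [0.4975 0.3173 0.2235] [180.    0.   80.1] F [-0.3  1.  -1.5] T [-0.05 -0.07  0.01] op 0.012 gf 30.0
-0.4
0.021 18.58 [0.499  0.317  0.2235] [-180.    -0.    80.1] F [-0.1  0.5 -2.2] T [0.08 0.05 0.  ] op 0.0117 gf 30.0
-0.2
0.0225 18.83 [0.5005 0.3167 0.2235] [180.   -0.   80.1] F [ 0.2 -0.2 -1.3] T [ 0.04  0.06 -0.03] op 0.012 gf 30.0
0.3
0.024 19.08 [0.5021 0.3164 0.2235] [180.    0.   80.1] F [ 0.1  0.1 -3. ] T [ 0.01 -0.03  0.03] op 0.012 gf 30.0
0.1
0.0255 19.33 [0.5032 0.3163 0.2234] [-179.9    0.    80.1] F [-3.6  1.9 -0.9] T [ 0.03  0.58 -0.13] op 0.0119 gf 30.0
-3.9
0.027 19.58 [0.5039 0.3163 0.2234] [-179.8    0.    80.2] F [-8.1  0.7  1.2] T [ 0.09  1.6  -0.15] op 0.0118 gf 30.0
-8.1
```

Run:
```python
from h import *; from station import r; import pickle
q=np.load("plate.npy");P0=np.array([q[0],q[1],0]);RP=Rz(q[2])
Q=lambda x,z:P0+RP@[x,.003,0]+[0,0,z+.217]
r.servo_line(Q(.0255,.0062),speed=.02);st(r)
r.servo_line(Q(.0255,.0052),speed=.02);st(r)
r.let_go();st(r)
r.servo_line(Q(.0255,.12),speed=.12)
r.servo_line(Q(.0255,.15)-RP[:,1]*.06,speed=.15);st(r)
s=r.snapshot("wrist");pickle.dump(s,open("w5.pkl","wb"))
im=s["frame"][:,:,::-1].copy()
P=lambda X:tuple(int(v) for v in proj(s,RP@(np.array(X)/1000)+P0)[0].round())
u=[P((20,y,15)) for y in(-95,95)];print(u)
cv2.imwrite("pics/w5.png",cv2.resize(im[20:320,180:580],(800,600),interpolation=cv2.INTER_CUBIC))
```

```text
19.83 [0.5031 0.3164 0.2231] [-180.    -0.    80.1] F [-5.1  0.8 -0.9] T [ 0.07  0.9  -0.17] op 0.0121 gf 30.0
 20.08 [0.5032 0.3164 0.2227] [-180.    -0.    80.1] F [-7.2  0.8  1.5] T [ 0.03  1.19 -0.14] op 0.0118 gf 30.0
 21.32 [0.5034 0.3162 0.2222] [180.   -0.   80.1] F [-0.6 -0.4  0.3] T [-0.05 -0.02  0.01] op 0.0878 gf 0.0
 23.02 [0.4931 0.2571 0.3667] [-180.    -0.    80.1] F [ 0.4  1.4 -0.3] T [-0.04 -0.04  0.05] op 0.0875 gf 0.0
[(313, 212), (311, 16)]
```

View pics/w5.png

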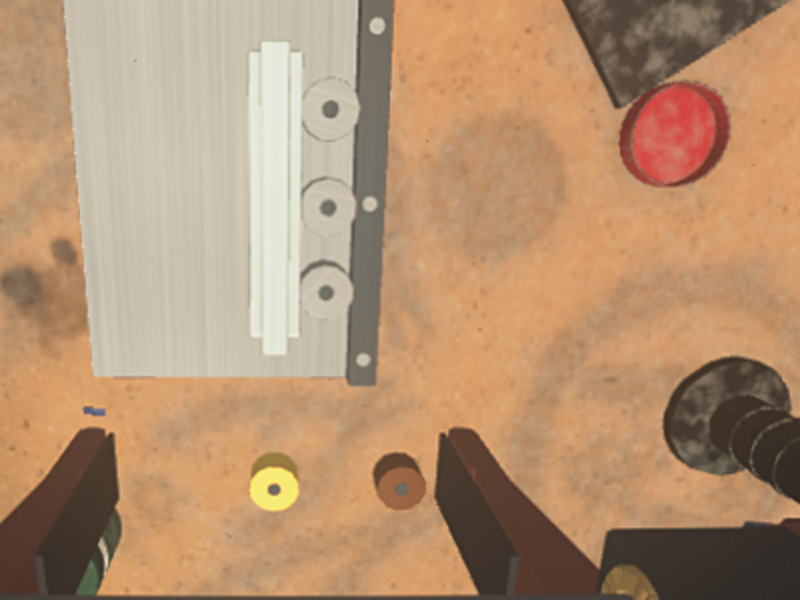

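The picture shows all three blanks touching the rail, at (330,110), (328,208) and (326,293). The fence at (275,195) stands upright, about 1° off parallel and close up against them. The torch has not been disturbed, and the gripper is clear.

```bash
python3 -c "
from station import r
print(r.hand_in(),r.sense()['clock'])"
```

```text
the job is handed in; nothing more can be done
the job is handed in; nothing more can be done
```

I slid the fence out of the far, open end of the slot, pushed all three blanks against the rail with it, left it standing close up against them about 1° off parallel, and handed the job in at about 23 s; no verdict came back.

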